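# Run along the spice box and shut its row of lids

### The job

The six flip lids of the clear spice box have been left ajar. Starting from the end of the row where the lids are hinged, run your closed fingertips lightly along the tops so that the lids shut fully one after another, right to the far end. Do not lift the box, push it out of its place or bear down hard on it, and leave the tin, the spice jar and the loose cinnamon stick alone.

Things in the scene. Friction and masses are not known exactly. Their poses are not given: they have to be found in the camera images.
- spice_box: Loose clear box of whole spices and nuts, 72 (x) x 246 (y) x 46 mm high, 0.9 kg, grippy feet; bears 30 N. Origin: centre of its underside, on the worktop (z = 0). Six grey flip lids lie in one row along its y, 40 mm apart, each 68 (x) x 36 (y) x 2.5 mm and hinged at its own +y end, so each free end lifts toward -y. Shut, their tops are flush, 46 mm above the worktop. At the start all stand ajar.
- row_start (a point): Point at the +y (hinge) end of the row of lids, on the row's middle line at the height of the shut lids' tops (46 mm above the worktop): 120 mm along +y from the box's centre and 1.5 mm outside the hinge of the first lid. The lids slope upward from this end.
- row_end (a point): The same at the other end of the row: 120 mm along -y from the box's centre, 2 mm beyond the free end of the sixth lid when shut.
- lid_1 (a joint): Angle (rad) of the first lid counted from row_start. 0 = shut and flush, positive = open. The hinge is stiff: the lid stays where it is left; shutting it takes 1 to 5 N. At 0 it meets its stop; the whole lid frame then gives up to 2 mm on its springy seal (3 N per mm) and rises again. The first 9 mm at the hinge end is bevelled down by 2 mm. A thumb tab sticks out 6 mm on its -x side.
- lid_2 (a joint): Angle (rad) of the second lid counted from row_start. 0 = shut and flush, positive = open. Like the first.
- lid_3 (a joint): Angle (rad) of the third lid counted from row_start. 0 = shut and flush, positive = open. Like the first.
- lid_4 (a joint): Angle (rad) of the fourth lid counted from row_start. 0 = shut and flush, positive = open. Like the first.
- lid_5 (a joint): Angle (rad) of the fifth lid counted from row_start. 0 = shut and flush, positive = open. Like the first.
- lid_6 (a joint): Angle (rad) of the sixth lid counted from row_start. 0 = shut and flush, positive = open. Like the first.
- tin: Loose small food tin, 57 mm across, 72 mm high, upright behind the box. Origin: centre of its underside.
- spice_jar: Loose round glass spice jar with a pale screw cap, 47 mm across, 98 mm high, upright behind the box. Origin: centre of its underside.
- cinnamon: Loose cinnamon stick, 16 x 70 x 6 mm (its long side along its y), lying on the worktop in front of the box. Origin: centre of its underside.

How it is judged:
On the way, in this order (a step that is already met when the one before it is completed fails the run):
1. the first lid from the hinge end is shut (value of joint lid_1 below 0.05 rad), for 0.1 s.
2. the second lid from the hinge end is shut (value of joint lid_2 below 0.05 rad), for 0.1 s.
3. the third lid from the hinge end is shut (value of joint lid_3 below 0.05 rad), for 0.1 s.
4. the fourth lid from the hinge end is shut (value of joint lid_4 below 0.05 rad), for 0.1 s.
5. the fifth lid from the hinge end is shut (value of joint lid_5 below 0.05 rad), for 0.1 s.
6. the sixth lid from the hinge end is shut (value of joint lid_6 below 0.05 rad), for 0.1 s.
At the end, for the whole second after the job is handed in: All six lids are shut (each below 0.05 rad, less than 2 mm proud at its free end) and the box stands flat and at rest on the worktop (value of joint each of lid_1, lid_2, lid_3, lid_4, lid_5, lid_6 below 0.05 rad and height (world z) of spice_box below 0.004 m and angle between spice_box's own z axis and vertical below 0.03 rad and linear speed of spice_box below 0.02 m/s); the robot touches nothing.
It fails at once if the box or a lid is pressed with more than 30 N (contact force between any of the fingers, the arm and spice_box above 30 N).
It fails at once if the box is lifted (height (world z) of spice_box above 0.012 m).
It fails at once if the box is pushed more than 40 mm out of its place (distance of spice_box from where it was at the start of the episode above 0.04 m).
It fails at once if the tin, the spice jar or the cinnamon stick is moved more than 25 mm (distance of any of tin, spice_jar, cinnamon from where it was at the start of the episode above 0.025 m).
It also fails if it takes over 45 s, if anything falls off the work surface, if the arm or the gripper's body presses on something with over 40 N, if the wrist force passes 120 N, or if a joint passes its speed limit or range.

### The arm

A 7-joint arm with a two-finger parallel gripper is mounted at the origin on a cart in front of the work surface, level with it; the furniture and walls round the work are solid. World frame = base frame: x ahead of the robot, y to its left, z up, the work surface at z = 0. Lengths are in m, angles in rad, forces in N, time in s.
With the tool pointing down it reaches from about 0.425 to 0.975 m from the base axis. Payload 16.7 kg.
Tool frame: the origin (TCP) lies at the very end of the fingers, on their centre line; the grasp point (between the pads) lies 19 mm behind it; z points along the fingers, y is the line along which they close (so a half turn about z gives the same grasp; the last joint's range is limited). The gripper opens to 85 mm and grips with 20 to 120 N. Pads are 22 mm wide; open, the fingers measure 114 mm over their backs; the gripper's body (76 mm by 85 mm) begins 54 mm behind the grasp point. The pads swing forward as they close: fully open they stand 13 mm farther back than shut.
Start: joints at [1.014, 0.426, 0.074, 1.606, -0.034, 1.111, -0.067], TCP at [0.268, -0.62, 0.231] pointing down, gripper open.
Joint ranges: [-2.85, 2.85], [-0.5, 2.14], [-1.23, 1.37], [0.21, 2.46], [-1.02, 4.16], [0.16, 2.05], [-2.73, 2.73]. Speed limits (rad/s): [1.89, 1.89, 2.39, 2.39, 3.01, 3.01, 3.01].

### API

Orientations are given as a unit quaternion [w, x, y, z].
In Python, from cell import r gives the robot as it stands.
- The arm moves only by the tool jog_arm, never from a script. Its argument "motion" is a list of rows, each an object of numbers: "wx", "wy", "wz": the turn, a rotation vector about the tool's x, y, z in rad; "x", "y", "z": the shift along the tool's x, y, z in m; "fingers": the opening, from 0 (shut) to 1 (fully open). A call has 1 to 20 rows; each row is the pose to reach, as a shift and turn from the pose commanded when the call began, along the tool's axes at that moment; what a row does not reach only later rows make up. A row lasts 1/10 s, in which the tool goes at most 50 mm and 8.59 degrees, less where a joint would pass 70% of its speed; a pose out of reach is approached as far as the arm can. A call with a gripper value outside its range is refused whole. The fingers move at their own pace and stop on an object; the grip force is fixed at half the most. Time passes only in rows, so rows that repeat a pose let the fingers close. It gives the time, the measured TCP pose, the force, the opening and the grip force at its end, in the units of the state.
- r.get_state(): the state, without advancing time (a new reading comes with each control period).
- r.get_image(name): name is "scene" or "side" or "wrist"; returns the picture (384x512x3 uint8, blue, green, red); there is no depth.
- r.camera_info(name): a dict with "fx", "fy", "cx", "cy" (pixels), "rvec" (rotation vector, rad) and "tvec" (3), from world to camera coordinates, as OpenCV has them; the wrist camera has in their place "T_tool_cam" (4x4, takes a point from camera to tool coordinates, whose origin is the TCP and whose axes are the flange's). Camera axes: x right, y down, z forward; pixel columns grow to the right and rows downward; lengths in m; the calibration is good to about 2 mm. A picture is of the moment at which its call begins: read the wrist's pose just before it. camera_info takes no time and is no camera call.
- r.job_done(): hands the job in; it is judged then, once.
Trained networks look in the newest picture that a camera, given by its name, has taken for a name from the list of things; names that differ only in an ending like _2 or _b are one class to them, and where a whole thing is asked for, a point or a joint stands for the part that bears it (a point fixed in the world has none). Each returns a list of dicts, best first, with "confidence" (0 to 1); they miss things now and then, are a little off and sometimes report something else, mostly with a low value. They report only what shows in the picture. A call takes as long as a camera call.
- r.find_in(camera, query): "location" ([x, y, z] in m, in world coordinates, good to about 4 mm: the middle of the surface that is visible of it).
- r.silhouettes(camera, query): "region" (384x512 bool, what is visible of it).
The state is a dict: "time_s": time; "q": joint angles; "dq": joint speeds; "tau": joint torques, N m; "tcp_pos": TCP position; "tcp_rot": TCP orientation; "wrist_force": force on the tool from outside, world axes, zero at the start; "torque": the same for the moment, N m; "gripper_width": opening from 0.0 (shut) to 1.0 (fully open); "finger_force": force on a finger pad.
Only numpy, scipy, OpenCV 4.12 (cv2) and the standard library are available. Lean on these libraries where they do the work, as an engineer would, in place of code of your own. Each camera call takes 0.05 s, during which the arm holds its last target. There are 200 camera calls.

## Working session

There is one attempt and no reset: what is moved stays moved. The work goes in short steps, Python scripts to look and compute and a tool call to move; the robot and the scene stay as the last step left them, time stands still between calls to the robot, and variables do not carry over. Pictures are saved under pics/ and viewed, at most 10 in all, crops included, and the job is handed in when it is done.

Besides the shell and the picture viewer there is one more tool, called after "Emit:" as name(argument=value, ...) on one line, values as JSON. jog_arm: Moves the arm, as the interface text tells. Its arguments: {"type":"object","properties":{"motion":{"type":"array","items":{"type":"object","properties":{"wx":{"type":"number"},"wy":{"type":"number"},"wz":{"type":"number"},"x":{"type":"number"},"y":{"type":"number"},"z":{"type":"number"},"fingers":{"type":"number"}}}}},"required":["motion"]}

```bash
mkdir -p pics; python3 - <<'E'
from cell import r
import cv2,numpy as np
s=r.get_state();print(s['time_s'],s['tcp_pos'],s['tcp_rot'],s['gripper_width'],s['wrist_force'])
for c in ['scene','side']:
    im=r.get_image(c);cv2.imwrite(f'pics/{c}0.png',im)
    i=r.camera_info(c);print(c,{k:np.round(v,4).tolist() for k,v in i.items()})
    for q in ['spice_box','row_start','row_end','lid_1','tin','spice_jar','cinnamon']:
        print(q,[(np.round(d['location'],4).tolist(),round(d['confidence'],2)) for d in r.find_in(c,q)][:7])
E
```

```text
0.0 [ 0.26751959 -0.61926469  0.23057303] [-6.49277555e-04  9.79285471e-01  2.02483367e-01 -1.75007545e-04] 1.0046628136854283 [-0.23678906  0.12206456 -0.53413813]
scene {'fx': 455.6045, 'fy': 455.6045, 'cx': 247.2459, 'cy': 191.7306, 'rvec': [2.1186, -0.863, 0.3807], 'tvec': [-0.4167, 0.2478, 0.7383]}
spice_box [([0.5143, -0.059, 0.0477], 0.85)]
row_start [([0.5202, -0.0649, 0.0431], 0.68)]
row_end [([0.5188, -0.0688, 0.0433], 0.64)]
lid_1 [([0.5482, -0.1444, 0.0512], 0.93), ([0.5329, -0.0648, 0.0492], 0.73), ([0.5082, 0.0464, 0.0502], 0.67), ([0.5255, -0.0227, 0.0562], 0.65), ([0.5148, 0.0127, 0.0521], 0.52), ([0.5404, -0.1069, 0.0545], 0.52)]
tin [([0.6064, 0.0045, 0.058], 0.7), ([0.5158, -0.0639, 0.0436], 0.59)]
spice_jar [([0.6211, -0.0824, 0.0633], 0.69)]
cinnamon [([0.4546, -0.1225, 0.0071], 0.69), ([0.5199, -0.0639, 0.0471], 0.23)]
side {'fx': 361.6977, 'fy': 361.6977, 'cx': 255.9826, 'cy': 190.4141, 'rvec': [0.4421, -2.4311, 1.6398], 'tvec': [0.4621, 0.1431, 0.6575]}
spice_box [([0.5131, 0.0346, 0.0474], 0.83)]
row_start [([0.5115, 0.0303, 0.0509], 0.93), ([0.5241, -0.0253, 0.0557], 0.63), ([0.509, 0.0569, 0.0474], 0.55)]
row_end [([0.5158, 0.029, 0.0475], 0.69)]
lid_1 [([0.5105, 0.0565, 0.0491], 0.58), ([0.5425, -0.1026, 0.0531], 0.55), ([0.5156, 0.0124, 0.0462], 0.51), ([0.5248, -0.0234, 0.0536], 0.51), ([0.5314, -0.0661, 0.0522], 0.5), ([0.5471, -0.1458, 0.0525], 0.5)]
tin [([0.6053, 0.0406, 0.0476], 0.74)]
spice_jar [([0.6159, -0.0549, 0.068], 0.96)]
cinnamon []
```

View pics/scene0.png

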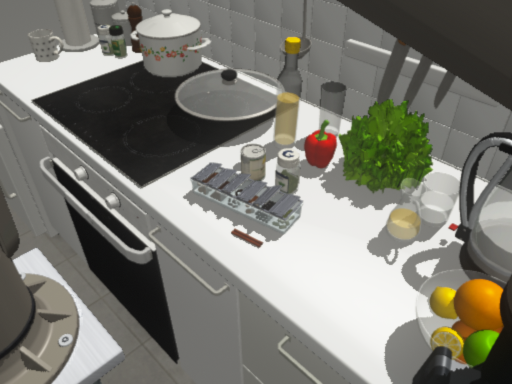

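View pics/side0.png

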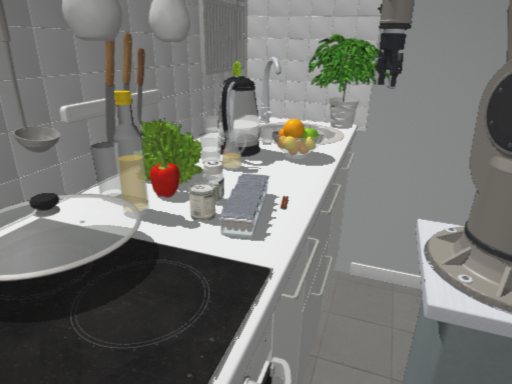

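The scene picture shows the box from (193,180) at its hinge (+y) end to (298,215), with all lids ajar. The tin is at (253,162), the jar at (287,170) and the cinnamon at (247,238). The side picture agrees. The box yaw is about +0.19 rad, so I'll move above it with the fingers closed.

Emit:
jog_arm(motion=[{"x":0.03,"y":-0.028,"z":-0.01,"wz":0.03,"fingers":0},{"x":0.06,"y":-0.055,"z":-0.02,"wz":0.06,"fingers":0},{"x":0.09,"y":-0.08,"z":-0.03,"wz":0.1,"fingers":0},{"x":0.12,"y":-0.11,"z":-0.03,"wz":0.13,"fingers":0},{"x":0.15,"y":-0.135,"z":-0.03,"wz":0.16,"fingers":0},{"x":0.18,"y":-0.163,"z":-0.03,"wz":0.2,"fingers":0},{"x":0.21,"y":-0.19,"z":-0.03,"wz":0.218,"fingers":0},{"x":0.24,"y":-0.217,"z":-0.03,"wz":0.218,"fingers":0},{"x":0.27,"y":-0.244,"z":-0.03,"wz":0.218,"fingers":0},{"x":0.3,"y":-0.271,"z":-0.03,"wz":0.218,"fingers":0},{"x":0.33,"y":-0.298,"z":-0.03,"wz":0.218,"fingers":0},{"x":0.36,"y":-0.325,"z":-0.03,"wz":0.218,"fingers":0},{"x":0.39,"y":-0.352,"z":-0.03,"wz":0.218,"fingers":0},{"x":0.42,"y":-0.38,"z":-0.03,"wz":0.218,"fingers":0},{"x":0.44,"y":-0.4,"z":-0.03,"wz":0.218,"fingers":0},{"x":0.465,"y":-0.42,"z":-0.03,"wz":0.218,"fingers":0},{"x":0.465,"y":-0.42,"z":-0.03,"wz":0.218,"fingers":0},{"x":0.465,"y":-0.42,"z":-0.03,"wz":0.218,"fingers":0}])

```text
validation failed for argument at $.mo...
```

```bash
python3 - <<'E'
from cell import r
import cv2,numpy as np
from scipy.spatial.transform import Rotation as R
s=r.get_state();print(s['time_s'],s['tcp_pos'],s['tcp_rot'],s['gripper_width'],s['wrist_force'])
M=R.from_quat(np.roll(s['tcp_rot'],-1)).as_matrix();print(M.round(3))
im=r.get_image('wrist');i=r.camera_info('wrist');print(i)
cv2.imwrite('pics/w1.png',im)
for q in ['spice_box','lid_1','row_start']:
    print(q,[(np.round(d['location'],4).tolist(),round(d['confidence'],2)) for d in r.find_in('wrist',q)][:7])
E
```

```text
0.8 [ 0.26767753 -0.61961267  0.23132393] [-2.32829929e-05  9.79289339e-01  2.02465772e-01  1.45571292e-05] 0.9994207324174884 [-0.3365299   0.66641375 -0.27563053]
[[ 0.918  0.397  0.   ]
 [ 0.397 -0.918  0.   ]
 [ 0.    -0.    -1.   ]]
{'fx': 303.66745847758983, 'fy': 303.66745847758983, 'cx': 258.0423343218869, 'cy': 187.03094091942143, 'T_tool_cam': array([[-9.36017930e-04, -9.57610128e-01, -2.88065905e-01,
         7.35848103e-02],
       [ 9.99998862e-01, -5.55395418e-04, -1.40302819e-03,
        -2.65576139e-04],
       [ 1.18356353e-03, -2.88066890e-01,  9.57609558e-01,
        -1.43206594e-01],
       [ 0.00000000e+00,  0.00000000e+00,  0.00000000e+00,
         1.00000000e+00]])}
spice_box []
lid_1 []
row_start []
```

View pics/w1.png

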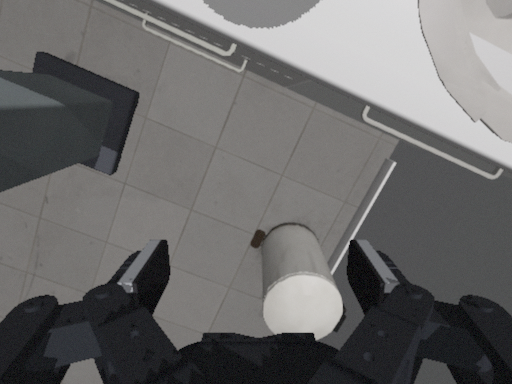

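The wrist picture shows only the floor and the worktop edge, because the jog was refused and the arm hasn't moved. I'll retry with a shorter call.

Emit:
jog_arm(motion=[{"wx":0.0,"wy":0.0,"wz":0.05,"x":0.03,"y":-0.028,"z":-0.01,"fingers":0.0}])

```text
time_s: 1.1
tcp_pos: [0.2809, -0.5845, 0.2398]
tcp_rot: [-0.0, 0.985, 0.175, -0.001]
wrist_force: [1.0, 0.5, -0.3]
gripper_width: 0.854
finger_force: 0.0
```

Emit:
jog_arm(motion=[{"wx":0.0,"wy":0.0,"wz":0.05,"x":0.03,"y":-0.03,"z":-0.01,"fingers":0.0},{"wx":0.0,"wy":0.0,"wz":0.1,"x":0.06,"y":-0.06,"z":-0.01,"fingers":0.0},{"wx":0.0,"wy":0.0,"wz":0.15,"x":0.09,"y":-0.09,"z":-0.01,"fingers":0.0},{"wx":0.0,"wy":0.0,"wz":0.168,"x":0.12,"y":-0.12,"z":-0.01,"fingers":0.0},{"wx":0.0,"wy":0.0,"wz":0.168,"x":0.15,"y":-0.15,"z":-0.01,"fingers":0.0},{"wx":0.0,"wy":0.0,"wz":0.168,"x":0.18,"y":-0.18,"z":-0.01,"fingers":0.0},{"wx":0.0,"wy":0.0,"wz":0.168,"x":0.21,"y":-0.21,"z":-0.01,"fingers":0.0},{"wx":0.0,"wy":0.0,"wz":0.168,"x":0.24,"y":-0.24,"z":-0.01,"fingers":0.0},{"wx":0.0,"wy":0.0,"wz":0.168,"x":0.27,"y":-0.27,"z":-0.01,"fingers":0.0},{"wx":0.0,"wy":0.0,"wz":0.168,"x":0.3,"y":-0.3,"z":-0.01,"fingers":0.0},{"wx":0.0,"wy":0.0,"wz":0.168,"x":0.33,"y":-0.33,"z":-0.01,"fingers":0.0},{"wx":0.0,"wy":0.0,"wz":0.168,"x":0.36,"y":-0.36,"z":-0.01,"fingers":0.0},{"wx":0.0,"wy":0.0,"wz":0.168,"x":0.39,"y":-0.39,"z":-0.01,"fingers":0.0},{"wx":0.0,"wy":0.0,"wz":0.168,"x":0.415,"y":-0.413,"z":-0.01,"fingers":0.0},{"wx":0.0,"wy":0.0,"wz":0.168,"x":0.415,"y":-0.413,"z":-0.01,"fingers":0.0},{"wx":0.0,"wy":0.0,"wz":0.168,"x":0.415,"y":-0.413,"z":-0.01,"fingers":0.0}])

```text
time_s: 2.7
tcp_pos: [0.5283, -0.0493, 0.2512]
tcp_rot: [-0.0, 0.995, 0.095, -0.0]
wrist_force: [-1.0, 0.0, -0.1]
gripper_width: -0.001
finger_force: 0.0
```

```bash
cat > h.py <<'E'
from cell import r
import cv2,numpy as np
from scipy.spatial.transform import Rotation as R
def st():
    s=r.get_state();M=R.from_quat(np.roll(s['tcp_rot'],-1)).as_matrix()
    print(s['time_s'],s['tcp_pos'].round(4) if hasattr(s['tcp_pos'],'round') else s['tcp_pos'],'yaw',np.arctan2(M[1,0],M[0,0]).round(4),s['gripper_width'],np.round(s['wrist_force'],2),'z',M[:,2].round(4))
    return s,M
def cam(n):
    i=r.camera_info(n);K=np.array([[i['fx'],0,i['cx']],[0,i['fy'],i['cy']],[0,0,1]])
    return i,K
E
python3 - <<'E'
from h import *
s,M=st()
im=r.get_image('wrist')
cv2.imwrite('pics/w2.png',im)
for q in ['spice_box','lid_1','tin','spice_jar','cinnamon']:
    print(q,[(np.round(d['location'],4).tolist(),round(d['confidence'],2)) for d in r.find_in('wrist',q)][:7])
E
```

```text
2.7 [ 0.5283 -0.0493  0.2512] yaw 0.1912 -0.0012210010239665004 [-1.    0.04 -0.09] z [-2.e-04  1.e-04 -1.e+00]
spice_box [([0.5331, -0.0421, 0.0517], 0.97)]
lid_1 [([0.5355, -0.062, 0.0504], 0.83), ([0.5144, 0.0526, 0.0531], 0.81), ([0.5237, -0.0262, 0.0559], 0.77), ([0.5502, -0.1406, 0.0521], 0.71), ([0.5414, -0.0992, 0.0559], 0.69), ([0.5179, 0.0129, 0.0504], 0.68)]
tin [([0.6172, 0.014, 0.0675], 0.78), ([0.5326, -0.0448, 0.0514], 0.36)]
spice_jar [([0.6285, -0.0753, 0.0996], 0.88), ([0.5508, -0.1404, 0.0514], 0.3)]
cinnamon [([0.4633, -0.1183, 0.0061], 0.74)]
```

View pics/w2.png

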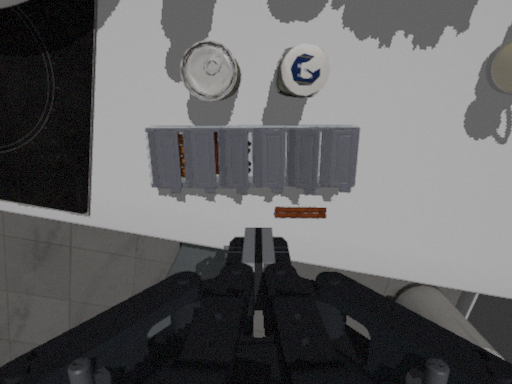

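The wrist picture shows the six lids in a row at v≈125–190, from u=150 (hinge end) to u=357, level with the tool axes. The tin is at (210,72), the jar at (305,70) and the cinnamon at (300,212), all clear of the row. The fitted box centre is about (0.530, -0.0455) with yaw 0.19. I'll go beyond the hinge end and down.

Emit:
jog_arm(motion=[{"wx":0.0,"wy":0.0,"wz":0.0,"x":0.002,"y":-0.05,"z":0.0,"fingers":0.0},{"wx":0.0,"wy":0.0,"wz":0.0,"x":0.002,"y":-0.1,"z":0.0,"fingers":0.0},{"wx":0.0,"wy":0.0,"wz":0.0,"x":0.002,"y":-0.14,"z":0.03,"fingers":0.0},{"wx":0.0,"wy":0.0,"wz":0.0,"x":0.002,"y":-0.155,"z":0.07,"fingers":0.0},{"wx":0.0,"wy":0.0,"wz":0.0,"x":0.002,"y":-0.155,"z":0.11,"fingers":0.0},{"wx":0.0,"wy":0.0,"wz":0.0,"x":0.002,"y":-0.155,"z":0.15,"fingers":0.0},{"wx":0.0,"wy":0.0,"wz":0.0,"x":0.002,"y":-0.155,"z":0.18,"fingers":0.0},{"wx":0.0,"wy":0.0,"wz":0.0,"x":0.002,"y":-0.155,"z":0.2,"fingers":0.0},{"wx":0.0,"wy":0.0,"wz":0.0,"x":0.002,"y":-0.155,"z":0.2055,"fingers":0.0},{"wx":0.0,"wy":0.0,"wz":0.0,"x":0.002,"y":-0.155,"z":0.2055,"fingers":0.0},{"wx":0.0,"wy":0.0,"wz":0.0,"x":0.002,"y":-0.155,"z":0.2055,"fingers":0.0}])

```text
time_s: 4.1
tcp_pos: [0.5016, 0.1027, 0.0469]
tcp_rot: [-0.0, 0.996, 0.095, 0.001]
wrist_force: [0.5, -0.6, 0.6]
gripper_width: 0.001
finger_force: 0.0
```

```bash
python3 - <<'E'
from h import *
s,M=st()
im=r.get_image('side')
cv2.imwrite('pics/s2.png',cv2.resize(im[130:270,150:350],(800,560),interpolation=cv2.INTER_CUBIC))
for q in ['lid_1','spice_box']:
    print(q,[(np.round(d['location'],4).tolist(),round(d['confidence'],2)) for d in r.find_in('side',q)][:7])
E
```

```text
4.1 [0.5016 0.1027 0.0469] yaw 0.1893 0.0007854371551844306 [ 0.54 -0.58  0.58] z [ 1.3e-03  3.0e-04 -1.0e+00]
lid_1 [([0.5312, -0.1025, 0.0559], 0.73), ([0.4975, 0.0602, 0.0495], 0.72), ([0.5086, 0.0427, 0.0451], 0.6), ([0.5126, -0.0262, 0.0562], 0.5), ([0.5461, -0.1481, 0.0492], 0.46), ([0.5012, 0.0085, 0.0478], 0.42)]
spice_box [([0.5078, 0.042, 0.0455], 0.8)]
```

View pics/s2.png

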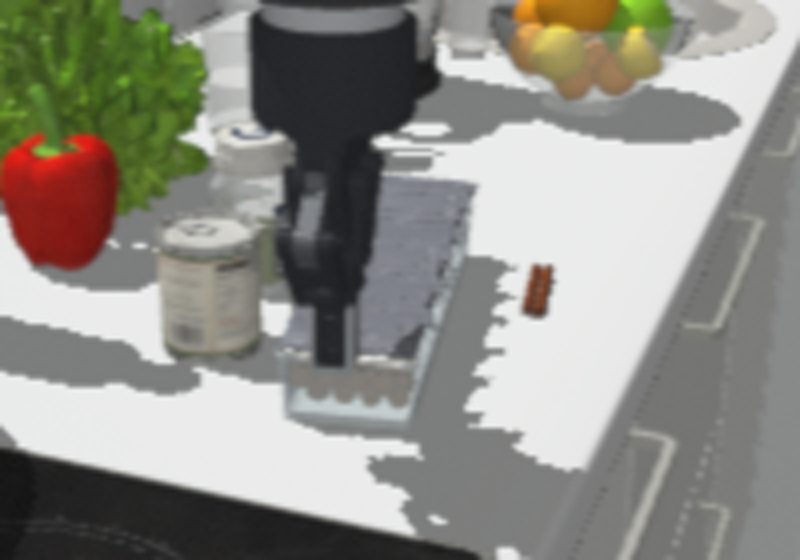

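The side picture crop shows the closed tip (335,360) just in front of the hinge end of the box, clear of the tin at (208,290). I'll settle here and ease toward the first lid.

Emit:
jog_arm(motion=[{"wx":0.0,"wy":0.0,"wz":0.0,"x":-0.001,"y":0.002,"z":0.0,"fingers":0.0},{"wx":0.0,"wy":0.0,"wz":0.0,"x":-0.002,"y":0.004,"z":0.0,"fingers":0.0},{"wx":0.0,"wy":0.0,"wz":0.0,"x":-0.003,"y":0.006,"z":0.0,"fingers":0.0},{"wx":0.0,"wy":0.0,"wz":0.0,"x":-0.003,"y":0.008,"z":0.0,"fingers":0.0}])

```text
time_s: 4.65
tcp_pos: [0.4994, 0.094, 0.0459]
tcp_rot: [0.0, 0.996, 0.095, 0.0]
wrist_force: [0.1, -0.0, -1.0]
gripper_width: -0.001
finger_force: 0.0
```

Emit:
jog_arm(motion=[{"wx":0.0,"wy":0.0,"wz":0.0,"x":0.0,"y":0.002,"z":0.0005,"fingers":0.0},{"wx":0.0,"wy":0.0,"wz":0.0,"x":0.0,"y":0.004,"z":0.0005,"fingers":0.0},{"wx":0.0,"wy":0.0,"wz":0.0,"x":0.0,"y":0.006,"z":0.0005,"fingers":0.0},{"wx":0.0,"wy":0.0,"wz":0.0,"x":0.0,"y":0.008,"z":0.0005,"fingers":0.0},{"wx":0.0,"wy":0.0,"wz":0.0,"x":0.0,"y":0.01,"z":0.0005,"fingers":0.0},{"wx":0.0,"wy":0.0,"wz":0.0,"x":0.0,"y":0.012,"z":0.0005,"fingers":0.0},{"wx":0.0,"wy":0.0,"wz":0.0,"x":0.0,"y":0.014,"z":0.0005,"fingers":0.0},{"wx":0.0,"wy":0.0,"wz":0.0,"x":0.0,"y":0.016,"z":0.0005,"fingers":0.0},{"wx":0.0,"wy":0.0,"wz":0.0,"x":0.0,"y":0.018,"z":0.0005,"fingers":0.0}])

```text
time_s: 5.55
tcp_pos: [0.5029, 0.0765, 0.0453]
tcp_rot: [-0.0, 0.996, 0.095, 0.0]
wrist_force: [-0.6, 1.1, 0.7]
gripper_width: 0.001
finger_force: 0.6
```

Emit:
jog_arm(motion=[{"wx":0.0,"wy":0.0,"wz":0.0,"x":0.0,"y":0.002,"z":0.0,"fingers":0.0},{"wx":0.0,"wy":0.0,"wz":0.0,"x":0.0,"y":0.004,"z":0.0,"fingers":0.0},{"wx":0.0,"wy":0.0,"wz":0.0,"x":0.0,"y":0.006,"z":0.0,"fingers":0.0},{"wx":0.0,"wy":0.0,"wz":0.0,"x":0.0,"y":0.008,"z":0.0,"fingers":0.0},{"wx":0.0,"wy":0.0,"wz":0.0,"x":0.0,"y":0.01,"z":0.0,"fingers":0.0}])

```text
time_s: 6.05
tcp_pos: [0.5049, 0.0668, 0.0454]
tcp_rot: [-0.0, 0.995, 0.095, 0.0]
wrist_force: [-0.1, 0.7, 1.4]
gripper_width: 0.001
finger_force: 1.0
```

Emit:
jog_arm(motion=[{"wx":0.0,"wy":0.0,"wz":0.0,"x":0.0,"y":0.0025,"z":0.0,"fingers":0.0},{"wx":0.0,"wy":0.0,"wz":0.0,"x":0.0,"y":0.005,"z":0.0,"fingers":0.0},{"wx":0.0,"wy":0.0,"wz":0.0,"x":0.0,"y":0.0075,"z":0.0,"fingers":0.0},{"wx":0.0,"wy":0.0,"wz":0.0,"x":0.0,"y":0.01,"z":0.0,"fingers":0.0},{"wx":0.0,"wy":0.0,"wz":0.0,"x":0.0,"y":0.0125,"z":0.0,"fingers":0.0},{"wx":0.0,"wy":0.0,"wz":0.0,"x":0.0,"y":0.015,"z":0.0,"fingers":0.0},{"wx":0.0,"wy":0.0,"wz":0.0,"x":0.0,"y":0.0175,"z":0.0,"fingers":0.0}])

```text
time_s: 6.75
tcp_pos: [0.5081, 0.0495, 0.0453]
tcp_rot: [-0.0, 0.996, 0.095, -0.0]
wrist_force: [-0.3, 1.7, 2.0]
gripper_width: 0.004
finger_force: 1.1
```

```bash
python3 - <<'E'
from h import *
s,M=st()
im=r.get_image('side')
cv2.imwrite('pics/s3.png',cv2.resize(im[160:250,200:300],(720,600)[::1],interpolation=cv2.INTER_CUBIC))
E
```

```text
6.75 [0.5081 0.0495 0.0453] yaw 0.1898 0.004328311252155031 [-0.3   1.66  2.02] z [-0.e+00  1.e-04 -1.e+00]
```

View pics/s3.png

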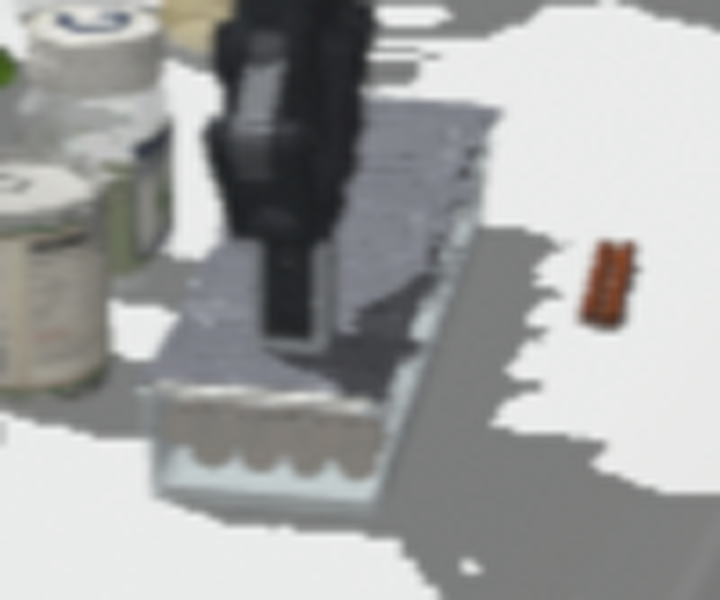

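The side crop shows the tip at (295,335) on the first lid, which now lies flat. The force is light, about 2 N, so I'll carry on.

Emit:
jog_arm(motion=[{"wx":0.0,"wy":0.0,"wz":0.0,"x":0.0,"y":0.0025,"z":0.0,"fingers":0.0},{"wx":0.0,"wy":0.0,"wz":0.0,"x":0.0,"y":0.005,"z":0.0,"fingers":0.0},{"wx":0.0,"wy":0.0,"wz":0.0,"x":0.0,"y":0.0075,"z":0.0,"fingers":0.0},{"wx":0.0,"wy":0.0,"wz":0.0,"x":0.0,"y":0.01,"z":0.0,"fingers":0.0},{"wx":0.0,"wy":0.0,"wz":0.0,"x":0.0,"y":0.0125,"z":0.0,"fingers":0.0},{"wx":0.0,"wy":0.0,"wz":0.0,"x":0.0,"y":0.015,"z":0.0,"fingers":0.0},{"wx":0.0,"wy":0.0,"wz":0.0,"x":0.0,"y":0.0175,"z":0.0,"fingers":0.0},{"wx":0.0,"wy":0.0,"wz":0.0,"x":0.0,"y":0.02,"z":0.0,"fingers":0.0}])

```text
time_s: 7.6
tcp_pos: [0.5119, 0.0298, 0.0453]
tcp_rot: [-0.0, 0.996, 0.095, -0.0]
wrist_force: [-0.5, 2.2, 1.4]
gripper_width: -0.0
finger_force: 1.1
```

Emit:
jog_arm(motion=[{"wx":0.0,"wy":0.0,"wz":0.0,"x":0.0,"y":0.0025,"z":0.0,"fingers":0.0},{"wx":0.0,"wy":0.0,"wz":0.0,"x":0.0,"y":0.005,"z":0.0,"fingers":0.0},{"wx":0.0,"wy":0.0,"wz":0.0,"x":0.0,"y":0.0075,"z":0.0,"fingers":0.0},{"wx":0.0,"wy":0.0,"wz":0.0,"x":0.0,"y":0.01,"z":0.0,"fingers":0.0},{"wx":0.0,"wy":0.0,"wz":0.0,"x":0.0,"y":0.0125,"z":0.0,"fingers":0.0},{"wx":0.0,"wy":0.0,"wz":0.0,"x":0.0,"y":0.015,"z":0.0,"fingers":0.0},{"wx":0.0,"wy":0.0,"wz":0.0,"x":0.0,"y":0.0175,"z":0.0,"fingers":0.0},{"wx":0.0,"wy":0.0,"wz":0.0,"x":0.0,"y":0.02,"z":0.0,"fingers":0.0}])

```text
time_s: 8.4
tcp_pos: [0.5156, 0.0101, 0.0453]
tcp_rot: [-0.0, 0.996, 0.095, -0.0]
wrist_force: [0.2, 1.1, 2.5]
gripper_width: -0.004
finger_force: 1.1
```

Emit:
jog_arm(motion=[{"wx":0.0,"wy":0.0,"wz":0.0,"x":0.0,"y":0.0025,"z":0.0,"fingers":0.0},{"wx":0.0,"wy":0.0,"wz":0.0,"x":0.0,"y":0.005,"z":0.0,"fingers":0.0},{"wx":0.0,"wy":0.0,"wz":0.0,"x":0.0,"y":0.0075,"z":0.0,"fingers":0.0},{"wx":0.0,"wy":0.0,"wz":0.0,"x":0.0,"y":0.01,"z":0.0,"fingers":0.0},{"wx":0.0,"wy":0.0,"wz":0.0,"x":0.0,"y":0.0125,"z":0.0,"fingers":0.0},{"wx":0.0,"wy":0.0,"wz":0.0,"x":0.0,"y":0.015,"z":0.0,"fingers":0.0},{"wx":0.0,"wy":0.0,"wz":0.0,"x":0.0,"y":0.0175,"z":0.0,"fingers":0.0},{"wx":0.0,"wy":0.0,"wz":0.0,"x":0.0,"y":0.02,"z":0.0,"fingers":0.0},{"wx":0.0,"wy":0.0,"wz":0.0,"x":0.0,"y":0.0225,"z":0.0,"fingers":0.0},{"wx":0.0,"wy":0.0,"wz":0.0,"x":0.0,"y":0.025,"z":0.0,"fingers":0.0},{"wx":0.0,"wy":0.0,"wz":0.0,"x":0.0,"y":0.0275,"z":0.0,"fingers":0.0},{"wx":0.0,"wy":0.0,"wz":0.0,"x":0.0,"y":0.03,"z":0.0,"fingers":0.0},{"wx":0.0,"wy":0.0,"wz":0.0,"x":0.0,"y":0.0325,"z":0.0,"fingers":0.0},{"wx":0.0,"wy":0.0,"wz":0.0,"x":0.0,"y":0.035,"z":0.0,"fingers":0.0},{"wx":0.0,"wy":0.0,"wz":0.0,"x":0.0,"y":0.0375,"z":0.0,"fingers":0.0},{"wx":0.0,"wy":0.0,"wz":0.0,"x":0.0,"y":0.04,"z":0.0,"fingers":0.0}])

```text
time_s: 10.0
tcp_pos: [0.5232, -0.0292, 0.0453]
tcp_rot: [-0.0, 0.996, 0.095, -0.0]
wrist_force: [-0.8, 1.3, 2.8]
gripper_width: -0.002
finger_force: 1.1
```

```bash
python3 - <<'E'
from h import *
s,M=st()
im=r.get_image('side')
cv2.imwrite('pics/s4.png',cv2.resize(im[150:250,200:320],(720,600),interpolation=cv2.INTER_CUBIC))
E
```

```text
10.0 [ 0.5232 -0.0292  0.0453] yaw 0.1897 -0.0021286105854718454 [-0.78  1.35  2.81] z [-0.  0. -1.]
```

View pics/s4.png

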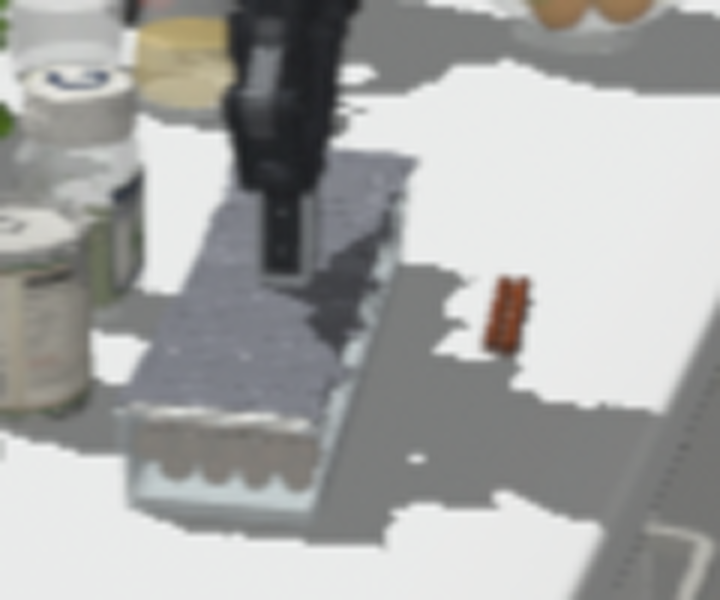

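The crop shows the tip at (290,270), the lids behind it flat and the box still in place. I'll continue over the rest.

Emit:
jog_arm(motion=[{"wx":0.0,"wy":0.0,"wz":0.0,"x":0.0,"y":0.0025,"z":0.0,"fingers":0.0},{"wx":0.0,"wy":0.0,"wz":0.0,"x":0.0,"y":0.005,"z":0.0,"fingers":0.0},{"wx":0.0,"wy":0.0,"wz":0.0,"x":0.0,"y":0.0075,"z":0.0,"fingers":0.0},{"wx":0.0,"wy":0.0,"wz":0.0,"x":0.0,"y":0.01,"z":0.0,"fingers":0.0},{"wx":0.0,"wy":0.0,"wz":0.0,"x":0.0,"y":0.0125,"z":0.0,"fingers":0.0},{"wx":0.0,"wy":0.0,"wz":0.0,"x":0.0,"y":0.015,"z":0.0,"fingers":0.0},{"wx":0.0,"wy":0.0,"wz":0.0,"x":0.0,"y":0.0175,"z":0.0,"fingers":0.0},{"wx":0.0,"wy":0.0,"wz":0.0,"x":0.0,"y":0.02,"z":0.0,"fingers":0.0},{"wx":0.0,"wy":0.0,"wz":0.0,"x":0.0,"y":0.0225,"z":0.0,"fingers":0.0},{"wx":0.0,"wy":0.0,"wz":0.0,"x":0.0,"y":0.025,"z":0.0,"fingers":0.0},{"wx":0.0,"wy":0.0,"wz":0.0,"x":0.0,"y":0.0275,"z":0.0,"fingers":0.0},{"wx":0.0,"wy":0.0,"wz":0.0,"x":0.0,"y":0.03,"z":0.0,"fingers":0.0},{"wx":0.0,"wy":0.0,"wz":0.0,"x":0.0,"y":0.0325,"z":0.0,"fingers":0.0},{"wx":0.0,"wy":0.0,"wz":0.0,"x":0.0,"y":0.035,"z":0.0,"fingers":0.0},{"wx":0.0,"wy":0.0,"wz":0.0,"x":0.0,"y":0.0375,"z":0.0,"fingers":0.0},{"wx":0.0,"wy":0.0,"wz":0.0,"x":0.0,"y":0.04,"z":0.0,"fingers":0.0}])

```text
time_s: 11.65
tcp_pos: [0.5308, -0.0684, 0.0454]
tcp_rot: [-0.0, 0.996, 0.095, 0.0]
wrist_force: [-0.2, 1.0, 1.6]
gripper_width: -0.002
finger_force: 1.1
```

Emit:
jog_arm(motion=[{"wx":0.0,"wy":0.0,"wz":0.0,"x":0.0,"y":0.0025,"z":0.0,"fingers":0.0},{"wx":0.0,"wy":0.0,"wz":0.0,"x":0.0,"y":0.005,"z":0.0,"fingers":0.0},{"wx":0.0,"wy":0.0,"wz":0.0,"x":0.0,"y":0.0075,"z":0.0,"fingers":0.0},{"wx":0.0,"wy":0.0,"wz":0.0,"x":0.0,"y":0.01,"z":0.0,"fingers":0.0},{"wx":0.0,"wy":0.0,"wz":0.0,"x":0.0,"y":0.0125,"z":0.0,"fingers":0.0},{"wx":0.0,"wy":0.0,"wz":0.0,"x":0.0,"y":0.015,"z":0.0,"fingers":0.0},{"wx":0.0,"wy":0.0,"wz":0.0,"x":0.0,"y":0.0175,"z":0.0,"fingers":0.0},{"wx":0.0,"wy":0.0,"wz":0.0,"x":0.0,"y":0.02,"z":0.0,"fingers":0.0},{"wx":0.0,"wy":0.0,"wz":0.0,"x":0.0,"y":0.0225,"z":0.0,"fingers":0.0},{"wx":0.0,"wy":0.0,"wz":0.0,"x":0.0,"y":0.025,"z":0.0,"fingers":0.0},{"wx":0.0,"wy":0.0,"wz":0.0,"x":0.0,"y":0.0275,"z":0.0,"fingers":0.0},{"wx":0.0,"wy":0.0,"wz":0.0,"x":0.0,"y":0.03,"z":0.0,"fingers":0.0},{"wx":0.0,"wy":0.0,"wz":0.0,"x":0.0,"y":0.0325,"z":0.0,"fingers":0.0},{"wx":0.0,"wy":0.0,"wz":0.0,"x":0.0,"y":0.035,"z":0.0,"fingers":0.0},{"wx":0.0,"wy":0.0,"wz":0.0,"x":0.0,"y":0.0375,"z":0.0,"fingers":0.0},{"wx":0.0,"wy":0.0,"wz":0.0,"x":0.0,"y":0.04,"z":0.0,"fingers":0.0}])

```text
time_s: 13.25
tcp_pos: [0.5383, -0.1077, 0.0454]
tcp_rot: [-0.0, 0.996, 0.095, 0.0]
wrist_force: [-0.4, 1.6, 1.8]
gripper_width: 0.004
finger_force: 1.1
```

Emit:
jog_arm(motion=[{"wx":0.0,"wy":0.0,"wz":0.0,"x":0.0,"y":0.0025,"z":0.0,"fingers":0.0},{"wx":0.0,"wy":0.0,"wz":0.0,"x":0.0,"y":0.005,"z":0.0,"fingers":0.0},{"wx":0.0,"wy":0.0,"wz":0.0,"x":0.0,"y":0.0075,"z":0.0,"fingers":0.0},{"wx":0.0,"wy":0.0,"wz":0.0,"x":0.0,"y":0.01,"z":0.0,"fingers":0.0},{"wx":0.0,"wy":0.0,"wz":0.0,"x":0.0,"y":0.0125,"z":0.0,"fingers":0.0},{"wx":0.0,"wy":0.0,"wz":0.0,"x":0.0,"y":0.015,"z":0.0,"fingers":0.0},{"wx":0.0,"wy":0.0,"wz":0.0,"x":0.0,"y":0.0175,"z":0.0,"fingers":0.0},{"wx":0.0,"wy":0.0,"wz":0.0,"x":0.0,"y":0.02,"z":0.0,"fingers":0.0},{"wx":0.0,"wy":0.0,"wz":0.0,"x":0.0,"y":0.0225,"z":0.0,"fingers":0.0},{"wx":0.0,"wy":0.0,"wz":0.0,"x":0.0,"y":0.025,"z":0.0,"fingers":0.0},{"wx":0.0,"wy":0.0,"wz":0.0,"x":0.0,"y":0.0275,"z":0.0,"fingers":0.0},{"wx":0.0,"wy":0.0,"wz":0.0,"x":0.0,"y":0.03,"z":0.0,"fingers":0.0},{"wx":0.0,"wy":0.0,"wz":0.0,"x":0.0,"y":0.0325,"z":0.0,"fingers":0.0},{"wx":0.0,"wy":0.0,"wz":0.0,"x":0.0,"y":0.035,"z":0.0,"fingers":0.0},{"wx":0.0,"wy":0.0,"wz":0.0,"x":0.0,"y":0.0375,"z":0.0,"fingers":0.0},{"wx":0.0,"wy":0.0,"wz":0.0,"x":0.0,"y":0.04,"z":0.0,"fingers":0.0}])

```text
time_s: 14.85
tcp_pos: [0.5458, -0.147, 0.0453]
tcp_rot: [-0.0, 0.996, 0.095, -0.0]
wrist_force: [-1.3, 1.2, 2.2]
gripper_width: -0.002
finger_force: 1.1
```

Emit:
jog_arm(motion=[{"wx":0.0,"wy":0.0,"wz":0.0,"x":0.0,"y":0.0025,"z":0.0,"fingers":0.0},{"wx":0.0,"wy":0.0,"wz":0.0,"x":0.0,"y":0.005,"z":0.0,"fingers":0.0},{"wx":0.0,"wy":0.0,"wz":0.0,"x":0.0,"y":0.0075,"z":0.0,"fingers":0.0},{"wx":0.0,"wy":0.0,"wz":0.0,"x":0.0,"y":0.01,"z":0.0,"fingers":0.0},{"wx":0.0,"wy":0.0,"wz":0.0,"x":0.0,"y":0.0125,"z":0.0,"fingers":0.0},{"wx":0.0,"wy":0.0,"wz":0.0,"x":0.0,"y":0.015,"z":0.0,"fingers":0.0},{"wx":0.0,"wy":0.0,"wz":0.0,"x":0.0,"y":0.0175,"z":0.0,"fingers":0.0},{"wx":0.0,"wy":0.0,"wz":0.0,"x":0.0,"y":0.02,"z":0.0,"fingers":0.0},{"wx":0.0,"wy":0.0,"wz":0.0,"x":0.0,"y":0.025,"z":0.0,"fingers":0.0},{"wx":0.0,"wy":0.0,"wz":0.0,"x":0.0,"y":0.03,"z":0.0,"fingers":0.0},{"wx":0.0,"wy":0.0,"wz":0.0,"x":0.0,"y":0.035,"z":0.0,"fingers":0.0},{"wx":0.0,"wy":0.0,"wz":0.0,"x":0.0,"y":0.04,"z":0.0,"fingers":0.0},{"wx":0.0,"wy":0.0,"wz":0.0,"x":0.0,"y":0.045,"z":-0.01,"fingers":0.0},{"wx":0.0,"wy":0.0,"wz":0.0,"x":0.0,"y":0.05,"z":-0.04,"fingers":0.0},{"wx":0.0,"wy":0.0,"wz":0.0,"x":0.0,"y":0.05,"z":-0.08,"fingers":0.0},{"wx":0.0,"wy":0.0,"wz":0.0,"x":0.0,"y":0.05,"z":-0.1,"fingers":0.0},{"wx":0.0,"wy":0.0,"wz":0.0,"x":0.0,"y":0.05,"z":-0.1,"fingers":0.0},{"wx":0.0,"wy":0.0,"wz":0.0,"x":0.0,"y":0.05,"z":-0.1,"fingers":0.0}])

```text
time_s: 16.65
tcp_pos: [0.5554, -0.1962, 0.1461]
tcp_rot: [0.0, 0.996, 0.095, 0.001]
wrist_force: [-0.3, 0.3, -1.0]
gripper_width: -0.0
finger_force: 0.0
```

```bash
python3 - <<'E'
from h import *
s,M=st()
a=cv2.resize(r.get_image('side')[150:250,200:320],(400,333),interpolation=cv2.INTER_CUBIC)
b=cv2.resize(r.get_image('scene')[140:250,180:310],(394,333),interpolation=cv2.INTER_CUBIC)
cv2.imwrite('pics/e.png',np.hstack([a,b]))
cv2.imwrite('pics/ew.png',r.get_image('wrist'))
for q in ['spice_box','lid_1','tin','spice_jar','cinnamon']:
    print(q,[(np.round(d['location'],4).tolist(),round(d['confidence'],2)) for d in r.find_in('scene',q)][:7])
E
```

```text
16.65 [ 0.5554 -0.1962  0.1461] yaw 0.1896 -0.000325610285724925 [-0.26  0.3  -0.97] z [ 1.1e-03 -4.0e-04 -1.0e+00]
spice_box [([0.5123, -0.0622, 0.0497], 0.67)]
lid_1 [([0.5487, -0.1426, 0.048], 0.97), ([0.5298, -0.0629, 0.0456], 0.94), ([0.517, 0.0158, 0.0504], 0.67), ([0.5368, -0.1045, 0.0443], 0.65), ([0.5078, 0.0484, 0.0473], 0.62), ([0.5295, -0.0231, 0.0485], 0.58)]
tin [([0.6057, 0.0031, 0.0583], 0.74)]
spice_jar [([0.6145, -0.0846, 0.0629], 0.61)]
cinnamon [([0.4579, -0.124, 0.0035], 0.64)]
```

View pics/e.png

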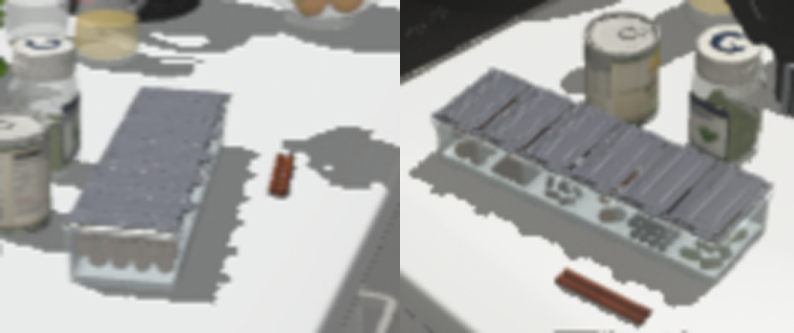

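View pics/ew.png

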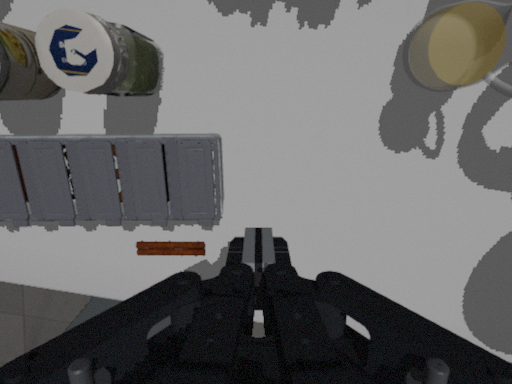

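The pictures show all six lids lying flat in one plane, with only the narrow gaps between them. The box, tin, jar and cinnamon are in their places and the gripper is clear. I'm handing in.

```bash
python3 -c "
from cell import r
print(r.job_done())"
```

```text
the job is handed in; nothing more can be done
None
```

I swept all six lids shut in order from the hinge end, with wrist-force readings of about 3 N or less, and handed the job in at about 17 s. The final pictures show the lids flat and nothing else moved, but the hand-in returned no verdict.

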